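Let off the handbrake on the bench

ROBOT

A 6-joint arm with a two-finger parallel gripper is mounted at the origin on the work surface. World frame = base frame: x ahead of the robot, y to its left, z up, the work surface at z = 0. Lengths are in m, angles in rad, forces in N, time in s.
With the tool pointing down it reaches from about 0.35 to 0.725 m from the base axis. Payload 6 kg.
Tool frame: the origin (TCP) lies at the very end of the fingers, on their centre line; the grasp point (between the pads) lies 19 mm behind it (r.pinch_z is the distance from the TCP to the grasp point, in m); z points along the fingers, y is the direction in which the jaws open and shut (so a half turn about z gives the same grasp; the last joint's range is limited). The gripper opens to 85 mm and grips with 20 to 120 N. Pads are 22 mm wide; open, the fingers measure 114 mm over their backs; the gripper's body (76 mm by 85 mm) begins 54 mm behind the grasp point. The pads swing forward as they close: fully open they stand 13 mm farther back than shut.
Start: joints at [-0.812, 0.04, 0.085, 0, -1.615, -0.334], TCP at [0.247, -0.547, 0.231] pointing down, gripper open.
Joint ranges: [-2.56, 2.56], [-1.29, 2.01], [-1.08, 1.49], [-3.29, 1.98], [-2.81, -0.18], [-2.99, 2.99]. Speed limits (rad/s): [2.57, 2.57, 3.01, 3.14, 3.14, 3.14].

INTERFACE

Orientations are given as a unit quaternion [w, x, y, z].
In Python, from station import r gives the robot as it stands.
- The arm moves only by the tool arm_command, never from a script. Its argument "plan" is a list of rows, each an object with "dp": the shift along the tool's x, y, z in units of 0.4 m (1.0 is 0.4 m), a list of three; "delta_rot": the turn, a rotation vector about the tool's x, y, z in units of pi rad (1.0 is pi rad), a list of three; "gripper": the opening, from -1 (shut) to 1 (fully open), so that 0 is half open. A call has exactly 8 rows; each row is the pose to reach, as a shift and turn from the pose measured when the call began, along the tool's axes at that moment, turning the shorter way round; what a row does not reach only later rows make up. A row lasts 1/8 s, in which the tool goes at most 62.5 mm and 10.7 degrees, less where a joint would pass 70% of its speed; a pose out of reach is approached as far as the arm can. A call with a number of a shift or a turn outside -1 to 1 is refused whole. A call with a gripper value outside its range is refused whole. The fingers move at their own pace and stop on an object; "newtons" is the grip in N (left out, the last holds). Time passes only in rows, so rows that repeat a pose let the fingers close, or fill a call up. It gives the time, the measured TCP pose, the force and the opening at its end, in the units of the state.
- r.observe(): the state, without advancing time (a new reading comes with each control period).
- r.camera(name): name is "scene" or "top" or "wrist"; returns the picture (420x560x3 uint8, red, green, blue); there is no depth.
- r.calibration(name): a dict with "camera_matrix" (3x3 intrinsics, pixels), "R" (3x3) and "t" (3): a world point X has camera coordinates R X + t. Camera axes: x right, y down, z forward; pixel columns grow to the right and rows downward; lengths in m; the calibration is good to about 2 mm. A picture is of the moment at which its call begins: read the wrist's pose just before it. calibration takes no time and is no camera call; for the wrist camera it gives the pose at the moment of the call.
- r.sign_off(): hands the job in, once; it reports no verdict.
The state is a dict: "time": time; "joint_pos": joint angles; "qvel": joint speeds; "joint_torque": joint torques, N m; "eef_pos": TCP position; "eef_rot": TCP orientation; "wrist_force": force on the tool from outside, world axes, zero at the start; "torque": the same for the moment, N m; "opening": finger opening in m.
Only numpy, scipy, OpenCV 4.12 (cv2) and the standard library are available. Lean on these libraries where they do the work, as an engineer would, in place of code of your own. Each camera call takes 0.05 s, during which the arm holds its last target.

TASK

The handbrake unit bolted on the bench has been left pulled on. Let it off without gripping or lifting anything: press the thumb plate on top of the lever fully down with the fingertips so that the pawl comes free of its teeth, keep it pressed and ease the lever all the way down ononto its stop, then let go so that the plate springs back up and the pawl drops in again. Do not pull the lever up, do not force it down while the pawl is still in the teeth or lean hard on it at the stop, and leave the tools and parts around it where they are.

Things in the scene. Friction and masses are not known exactly. Their poses are not given: they have to be found in the camera images.
- brake_base: the handbrake unit: a dark steel plate 230 x 120 x 8 mm bolted to the bench, with a bracket, a toothed quadrant and the lever. Origin on the bench under the main pivot; the lever points along its -x axis (the plate reaches 145 mm on that side, 85 mm on the other), y is parallel to the pivot, z up. The lever and its thumb plate swing in its upright x-z plane
- main_pivot (a point): the main pivot of the lever, 66 mm above the bench; axis parallel to the unit's y
- handbrake (a joint): angle of the lever about the main pivot (rad): 0 = level, fully down on its rubber stop, which gives about 1 mm per 10 N; grows as it is raised (at most 0.66); starts at 0.36 to 0.62. It is stiff (2.2 N m of friction) and stays where it is left. With the pawl in the teeth it goes down by at most one tooth (0.14 rad); with the pawl free it takes about 8 N at the thumb plate
- grip_end (a point): middle of the free end of the lever's grip, 272 mm from the main pivot. The grip is round and black, 33 mm in diameter, from 146 to 272 mm; the lever weighs about 0.5 kg
- pawl (a joint): angle of the pawl on its pin (rad): 0 = nose down in the teeth, 0.20 = thumb plate fully pressed (23 mm down, towards the lever); clear of the teeth from 0.14. At the start it may rest part way up a tooth (0 to 0.13). A spring lifts the plate, 3 N at 0 and 4.5 N at 0.20: less than the lever's stiffness, so pressing the plate first frees the pawl, then moves the lever
- thumb_plate (a point): middle of the top of the thumb plate, a ribbed plate 40 x 30 mm (long x wide) above the inner part of the grip, with a 3 mm turned-up edge on the pivot's side. It lies 114 mm along and 30.5 mm above the pawl's pin, measured along the lever with pawl at 0; there its face is parallel to the lever
- pawl_pin (a point): the pin of the pawl, through the lever, 86 mm from the main pivot along the lever and 16 mm above the lever's middle line. The pawl is two-armed: one arm goes back to the nose, the other along the top of the lever to the thumb plate
- pawl_nose: the nose of the pawl, a dark steel wedge 7 mm thick that drops into the teeth; origin on the pawl's pin
- ratchet_quadrant: the fixed toothed quadrant on the unit: saw teeth 8 mm deep at 75 mm radius about the main pivot, one every 0.14 rad; origin on the main pivot
- spray_can: an aerosol can standing beside the handbrake unit, 65 mm diameter, 188 mm tall with its cap; origin at the centre of its underside. To be left alone
- deep_socket: a chrome deep socket standing on end beside the lever, 30 mm diameter, 75 mm tall; origin at the centre of its underside. To be left alone
- grease_jar: a white jar with a black cap standing beside the unit, 68 mm diameter, 70 mm tall; origin at the centre of its underside. To be left alone
- spanner: a flat steel spanner, 190 mm long, lying beside the lever; origin under its middle. To be left alone
- brake_disc: a brake disc lying flat, 250 mm diameter, 44 mm high over its hub; origin at the centre of its underside. To be left alone
- torque_wrench: a torque wrench with a black grip lying on the bench, about 400 mm long, 40 mm high; origin on the bench under it, x towards its head. To be left alone
- brake_block: a brake pad on its steel backing plate, 140 x 50 x 17 mm, lying flat; origin at the centre of its underside. To be left alone

How it is judged:
On the way, in this order (a step that is already met when the one before it is completed fails the run):
1. the thumb plate is pressed down, so that the pawl is clear of the teeth, while the lever is still up (value of joint pawl above 0.16 rad and value of joint handbrake above 0.2 rad), for 0.15 s.
2. the lever is pushed all the way down to its stop (value of joint handbrake below 0.03 rad), for 0.1 s.
At the end, for the whole second after the job is handed in: the lever is down on its rubber stop (within 0.03 rad) and at rest, the thumb plate has sprung back up and the pawl nose is in the bottom notch (within 0.05 rad) (value of joint handbrake below 0.03 rad and value of joint pawl below 0.05 rad and velocity of joint handbrake below 0.05 rad/s); the robot touches nothing.
It fails at once if the lever is forced down against the engaged pawl (more than 60 N between nose and teeth, about 25 N on the grip) (contact force between pawl_nose and ratchet_quadrant above 60 N).
It fails at once if the lever is pulled up (faster than 0.3 rad/s, or to the end of its travel) ((velocity of joint handbrake above 0.3 rad/s and value of joint handbrake above 0.1 rad) or value of joint handbrake above 0.65 rad).
It fails at once if the fingers grip the unit or lean on it with brute force (more than 60 N) (contact force between the fingers and brake_base above 60 N).
It fails at once if a tool or part around the unit is knocked, moved or carried off (more than 25 mm) (distance of any of spray_can, deep_socket, grease_jar, spanner, brake_disc, torque_wrench, brake_block from where it was at the start of the episode above 0.025 m).
It also fails if it takes over 38 s, if anything falls off the work surface, if the arm or the gripper's body presses on something with over 40 N, if the wrist force passes 120 N, or if a joint passes its speed limit or range.

## Working session

There is one attempt and no reset: what is moved stays moved. The work goes in short steps, Python scripts to look and compute and a tool call to move; the robot and the scene stay as the last step left them, time stands still between calls to the robot, and variables do not carry over. Pictures are saved under pics/ and viewed, and the job is handed in when it is done.

Besides the shell and the picture viewer there is one more tool, called after "Request:" as name(argument=value, ...), one argument or row to a line, values as JSON. arm_command: Moves the arm, as the interface text tells. Shifts and turns lie within -1 to 1; 1 stands for 0.4 m of shift or pi rad of turn. Its arguments: {"type":"object","properties":{"plan":{"type":"array"},"newtons":{"type":"number"}},"required":["plan"]}

```bash
mkdir -p pics; ls; python3 - <<'E'
from station import r
import cv2
o=r.observe()
for k in o: print(k,o[k])
for n in ("scene","top","wrist"):
    c=r.calibration(n); print(n,c)
    im=r.camera(n); cv2.imwrite(f"pics/{n}0.png",im[:,:,::-1])
E
```

```text
pics
time 0.0
joint_pos [-8.12288746e-01  4.08038057e-02  8.38009044e-02 -4.73906404e-04
 -1.61549214e+00 -3.33699804e-01]
qvel [-0.00073396  0.00106678  0.00155134  0.000761    0.00111835  0.00206516]
joint_torque [-1.04641458e-03 -3.68205929e+01  3.47413409e+01  6.93239674e+00
 -5.52116748e-03  1.82796711e-07]
eef_pos [ 0.24722908 -0.54633477  0.23027594]
eef_rot [-2.38829816e-04 -2.10820443e-01  9.77524405e-01  8.48770114e-04]
wrist_force [ 0.20888657  0.76314986 -0.20425219]
torque [ 0.02640762 -0.01649905  0.00264722]
opening 0.08572935354355092
scene {'camera_matrix': array([[508.91134128,   0.        , 283.00756051],
       [  0.        , 508.91134128, 206.93012099],
       [  0.        ,   0.        ,   1.        ]]), 'R': array([[ 0.7690928 ,  0.6391129 , -0.00556486],
       [ 0.50584145, -0.61399303, -0.6059183 ],
       [-0.39066699,  0.46319246, -0.79550742]]), 't': array([-0.40409059, -0.21286569,  1.96745349])}
top {'camera_matrix': array([[434.60747073,   0.        , 277.87443172],
       [  0.        , 434.60747073, 208.944498  ],
       [  0.        ,   0.        ,   1.        ]]), 'R': array([[-0.00405381, -0.99993102,  0.01102332],
       [-0.99573853,  0.0030207 , -0.09217193],
       [ 0.09213227, -0.01134999, -0.99568209]]), 't': array([-0.02202988,  0.51659968,  1.28168206])}
wrist {'camera_matrix': array([[313.22977894,   0.        , 283.53548773],
       [  0.        , 313.22977894, 206.56390007],
       [  0.        ,   0.        ,   1.        ]]), 'R': array([[-4.13257800e-01,  9.10613631e-01,  8.97866083e-04],
       [ 8.69261983e-01,  3.94197314e-01,  2.98315407e-01],
       [ 2.71296139e-01,  1.24061649e-01, -9.54466926e-01]]), 't': array([ 0.59950849, -0.03791616,  0.37977774])}
```

View pics/scene0.png

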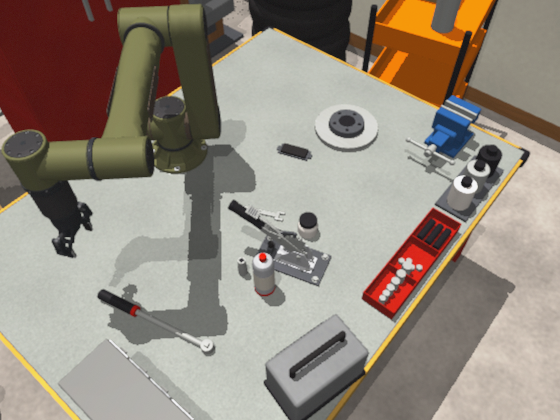

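View pics/top0.png

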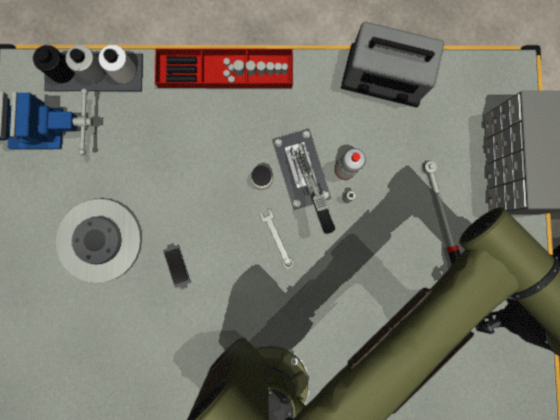

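View pics/wrist0.png

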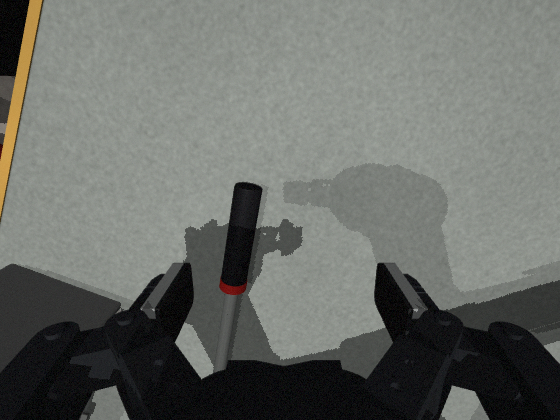

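The scene shows the unit around (295,250), with the grip end at about (233,207), the can at (263,275), the socket at (242,266) and the jar at (308,222). In the top view the plate spans (275,135) to (328,205), with the grip end near (328,230). I'll enlarge both.

```bash
python3 - <<'E'
import cv2
a=cv2.imread("pics/top0.png")[120:245,240:375]; cv2.imwrite("pics/top0c.png",cv2.resize(a,None,fx=4.7,fy=4.7,interpolation=cv2.INTER_CUBIC))
a=cv2.imread("pics/scene0.png")[190:300,215:340]; cv2.imwrite("pics/scene0c.png",cv2.resize(a,None,fx=5,fy=5,interpolation=cv2.INTER_CUBIC))
E
```

```text
(no output)
```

View pics/top0c.png

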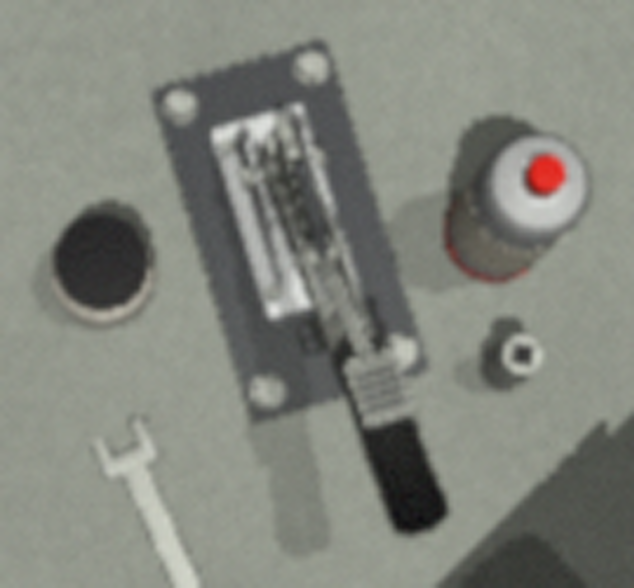

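View pics/scene0c.png

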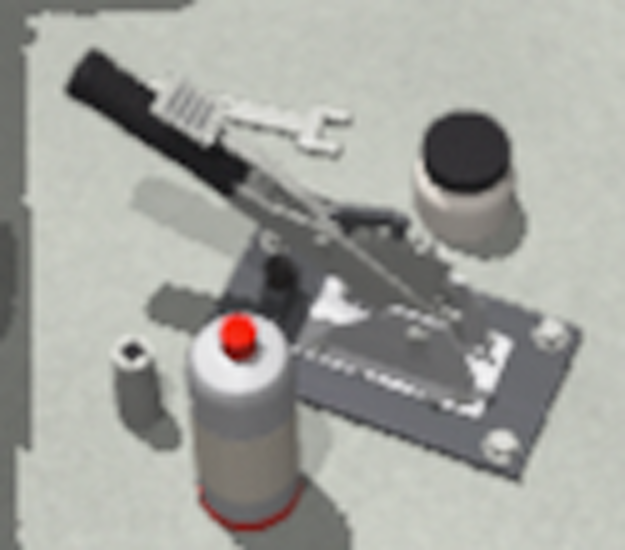

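```bash
cat > model.py <<'E'
import numpy as np
def lever2world(P,u,v,y=0.):   # u along lever, v above, y unit y
    x0,y0,th,h=P[:4]
    X=-(u*np.cos(h)-v*np.sin(h)); Z=.066+u*np.sin(h)+v*np.cos(h)
    return base2world(P,X,y,Z)
def base2world(P,X,Y,Z):
    x0,y0,th=P[:3]; c,s=np.cos(th),np.sin(th)
    return np.array([x0+c*X-s*Y,y0+s*X+c*Y,Z])
def plate_uv(p,a=114e-3,b=30.5e-3):
    return .086+a*np.cos(p)+b*np.sin(p), .016-a*np.sin(p)+b*np.cos(p)
def proj(c,X):
    q=c["R"]@X+c["t"]; q=c["camera_matrix"]@q; return q[:2]/q[2]
E
cat > fit.py <<'E'
from station import r
from model import *
from scipy.optimize import least_squares
T=lambda x,y:np.array([(x+.5)/4.7-.5+240,(y+.5)/4.7-.5+120])
S=lambda x,y:np.array([(x+.5)/5-.5+215,(y+.5)/5-.5+190])
ct,cs=r.calibration("top"),r.calibration("scene")
B=lambda X,Y:(lambda P:base2world(P,X,Y,.008))
L=lambda a,y:(lambda P:lever2world(P,*plate_uv(P[4],.114+a),y))
G=lambda P:lever2world(P,.272,0)
obs=[(ct,T(153,90),B(.085,.06),'b++'),(ct,T(325,42),B(.085,-.06),'b+-'),(ct,T(427,368),B(-.145,-.06),'b--'),(ct,T(253,420),B(-.145,.06),'b-+'),
(ct,T(420,518),G,'gt'),(ct,T(345,362),L(-.02,.015),'p-+'),(ct,T(400,350),L(-.02,-.015),'p--'),(ct,T(412,410),L(.02,-.015),'p+-'),(ct,T(362,425),L(.02,.015),'p++'),
(cs,S(581,330),B(.085,.06),'s++'),(cs,S(520,481),B(.085,-.06),'s+-'),(cs,S(257,235),B(-.145,.06),'s-+'),
(cs,S(83,75),G,'gs'),(cs,S(180,80),L(.02,.015),'sp++'),(cs,S(155,107),L(.02,-.015),'sp+-'),(cs,S(205,145),L(-.02,-.015),'sp--'),(cs,S(232,120),L(-.02,.015),'sp-+')]
f=lambda P:np.concatenate([proj(c,F(P))-o for c,o,F,_ in obs])
s=least_squares(f,[.65,-.05,.3,.5,.05],loss='soft_l1')
P=s.x;print(P.round(4))
for (c,o,F,n),e in zip(obs,f(P).reshape(-1,2)): print(n,e.round(2))
for n in ((0,),(.2,)): print(n,lever2world(P,*plate_uv(n[0])).round(4))
print('cur',lever2world(P,*plate_uv(P[4])),'grip',G(P))
np.save("P.npy",P)
E
python3 fit.py
```

```text
[ 0.6736 -0.0883  0.2858  0.5056  0.1083]
b++ [-0.18 -0.82]
b+- [ 0.36 -1.36]
b-- [ 0.66 -0.01]
b-+ [0.06 0.08]
gt [0.43 0.15]
p-+ [-0.32  0.43]
p-- [-1.17 -0.23]
p+- [ 1.15 -0.24]
p++ [ 0.76 -0.16]
s++ [0.77 0.05]
s+- [-0.12 -0.25]
s-+ [ 1.72 -3.71]
gs [-0.91 -1.6 ]
sp++ [-1.04 -0.98]
sp+- [-0.33  0.85]
sp-- [0.95 0.14]
sp-+ [-0.28 -2.15]
(0,) [ 0.5273 -0.1312  0.2035]
(0.2,) [ 0.5133 -0.1353  0.185 ]
cur [ 0.51927575 -0.13359439  0.19387683] grip [ 0.44524835 -0.15534508  0.19773035]
```

```bash
cat > go.py <<'E'
from station import r
from model import *
from scipy.spatial.transform import Rotation as Ro
def tool():
    o=r.observe(); q=np.array(o["eef_rot"]); return o,np.array(o["eef_pos"]),Ro.from_quat(q[[1,2,3,0]])
def units(target,R=None):
    o,p,Rt=tool()
    print('t',round(o["time"],2),'pos',p.round(4),'F',np.round(o["wrist_force"],1))
    d=Rt.inv().apply(np.array(target)-p)/.4
    print('dp',d.round(4), 'rot', None if R is None else ((Rt.inv()*R).as_rotvec()/np.pi).round(4))
E
python3 - <<'E'
from go import *
P=np.load("P.npy"); o,p,Rt=tool()
c=r.calibration("wrist"); cc=-c["R"].T@c["t"]; print("cam in tool",Rt.inv().apply(cc-p).round(3))
ct,cs=r.calibration("top"),r.calibration("scene")
def back(c,px,z):
    d=c["R"].T@np.linalg.inv(c["camera_matrix"])@np.array([*px,1]); o=-c["R"].T@c["t"]; return o+d*(z-o[2])/d[2]
T=lambda x,y:np.array([(x+.5)/4.7-.5+240,(y+.5)/4.7-.5+120])
print('can',back(ct,T(545,178),.188),'socket',back(ct,T(521,355),.075),'jar',back(ct,T(103,260),.07))
for h in (P[3],0.3,0):
    Q=P.copy();Q[3]=h; print(h,lever2world(Q,*plate_uv(.2)).round(4))
R=Ro.from_matrix(np.column_stack([base2world([0,0,P[2]],-1,0,0),base2world([0,0,P[2]],0,1,0),[0,0,-1]]))
units(lever2world(P,*plate_uv(0))+[0,0,.12],R)
E
```

```text
cam in tool [ 0.076  0.    -0.143]
can [ 0.63817817 -0.22918484  0.188     ] socket [ 0.55137082 -0.23396166  0.075     ] jar [0.61208962 0.02397764 0.07      ]
0.5055660657200538 [ 0.5133 -0.1353  0.185 ]
0.3 [ 0.4934 -0.1412  0.1484]
0 [ 0.478  -0.1457  0.0892]
t 0.15 pos [ 0.2472 -0.5464  0.2305] F [-0.9 -0.4  0. ]
dp [-1.0657  0.6575 -0.2318] rot [ 0.0004 -0.0001  0.0443]
```

Request:
arm_command(
  plan=[
    {"dp":[-0.08,0.06,-0.1],"delta_rot":[0,0,0.01],"gripper":-1},
    {"dp":[-0.2,0.15,-0.2],"delta_rot":[0,0,0.02],"gripper":-1},
    {"dp":[-0.32,0.24,-0.22],"delta_rot":[0,0,0.03],"gripper":-1},
    {"dp":[-0.44,0.33,-0.22],"delta_rot":[0,0,0.04],"gripper":-1},
    {"dp":[-0.56,0.42,-0.22],"delta_rot":[0,0,0.044],"gripper":-1},
    {"dp":[-0.68,0.51,-0.22],"delta_rot":[0,0,0.044],"gripper":-1},
    {"dp":[-0.8,0.6,-0.22],"delta_rot":[0,0,0.044],"gripper":-1},
    {"dp":[-0.9,0.67,-0.22],"delta_rot":[0,0,0.044],"gripper":-1},
  ],
  newtons=20,
)

```text
time: 1.15
eef_pos: [0.4654, -0.1517, 0.3188]
eef_rot: [-0.0, -0.143, 0.99, 0.001]
wrist_force: [1.2, -0.5, -0.4]
opening: -0.0001
```

```bash
python3 - <<'E'
from go import *
import cv2
P=np.load("P.npy"); o,p,Rt=tool(); print(p,o["time"],o["opening"],o["qvel"].round(3))
c=r.calibration("wrist"); np.savez("w1.npz",**c)
im=r.camera("wrist")[:,:,::-1].copy(); cv2.imwrite("pics/w1raw.png",im)
np.savez("w1b.npz",**r.calibration("wrist"))
for a in (-.02,.02):
  for y in (-.015,.015):
    print(proj(c,lever2world(P,*plate_uv(P[4],.114+a),y)).round(1))
cv2.imwrite("pics/w1.png",cv2.resize(im,None,fx=1.4,fy=1.4,interpolation=cv2.INTER_CUBIC))
E
```

```text
[ 0.46542202 -0.15174447  0.31880439] 1.15 -0.0001212538115984765 [ 0.719  0.184  0.149  0.003  0.03  -0.718]
[270.2 270. ]
[300.7 270.1]
[269.2 241.9]
[302.4 242. ]
```

View pics/w1.png

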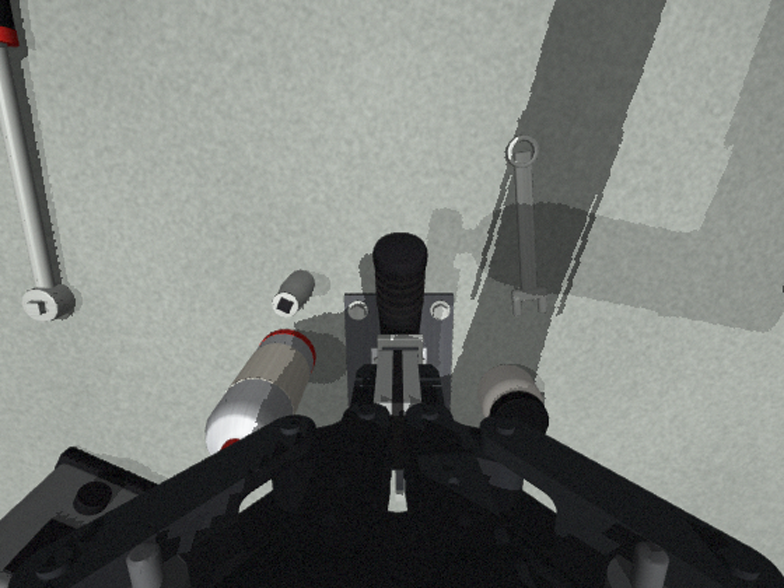

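The plate's outer edge shows at about (373–423, 335–350) in the 1.4x picture, as predicted, but the fingers hide the rest. I'll back off along the lever for a clear view.

Request:
arm_command(
  plan=[
    {"dp":[0.05,0,0],"delta_rot":[0,0,0],"gripper":-1},
    {"dp":[0.1,0,0],"delta_rot":[0,0,0],"gripper":-1},
    {"dp":[0.15,0,0],"delta_rot":[0,0,0],"gripper":-1},
    {"dp":[0.18,0,0],"delta_rot":[0,0,0],"gripper":-1},
    {"dp":[0.18,0,0],"delta_rot":[0,0,0],"gripper":-1},
    {"dp":[0.18,0,0],"delta_rot":[0,0,0],"gripper":-1},
    {"dp":[0.18,0,0],"delta_rot":[0,0,0],"gripper":-1},
    {"dp":[0.18,0,0],"delta_rot":[0,0,0],"gripper":-1},
  ],
)

```text
time: 2.2
eef_pos: [0.3987, -0.1688, 0.3173]
eef_rot: [-0.001, -0.145, 0.989, 0.002]
wrist_force: [-0.4, 1.0, -0.5]
opening: -0.0004
```

```bash
python3 - <<'E'
from go import *
import cv2
P=np.load("P.npy"); o,p,Rt=tool(); print(p,o["time"],o["qvel"].round(3))
c=r.calibration("wrist"); np.savez("w2.npz",**c)
im=r.camera("wrist")[:,:,::-1].copy(); cv2.imwrite("pics/w2raw.png",im)
for a in (-.02,.02):
  for y in (-.015,.015):
    print(proj(c,lever2world(P,*plate_uv(P[4],.114+a),y)).round(1))
print(proj(c,lever2world(P,.272,0)),'tcp',proj(c,p))
cv2.imwrite("pics/w2.png",cv2.resize(im[140:340,180:390],None,fx=3,fy=3,interpolation=cv2.INTER_CUBIC)[:600])
E
```

```text
[ 0.39872107 -0.16883668  0.3173008 ] 2.2 [-0.002 -0.004 -0.001  0.001  0.    -0.001]
[267.8 329.8]
[296.5 329.9]
[266.8 308.5]
[297.9 308.6]
[282.68503965 251.17885334] tcp [283.60362778 266.20930859]
```

View pics/w2.png

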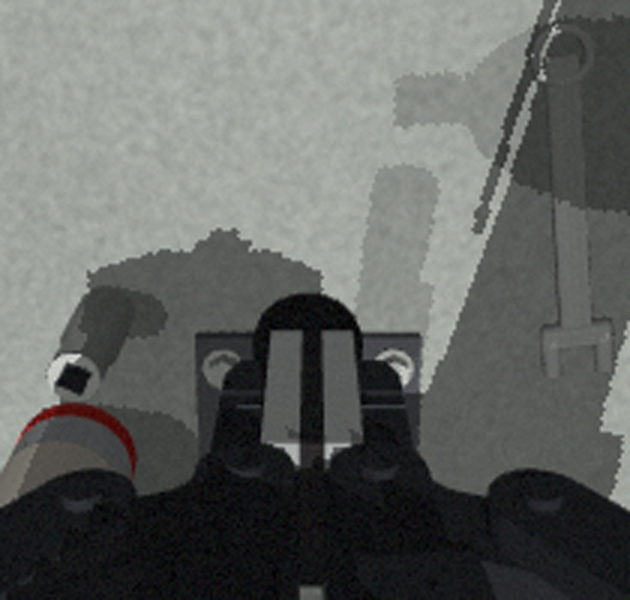

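The grip end shows at about (308,340) in the crop, which is raw (283,253). The prediction was (283,251), so the model holds. Next I'll work out the hover pose and the path.

```bash
python3 - <<'E'
from go import *
P=np.load("P.npy")
R=Ro.from_matrix(np.column_stack([base2world([0,0,P[2]],-1,0,0),base2world([0,0,P[2]],0,1,0),[0,0,-1]]))
def pt(h,p,off=.002):
    Q=P.copy();Q[3]=h; u,v=plate_uv(p,.114+off); return lever2world(Q,u,v),(-(lever2world(Q,u,v)-[P[0],P[1],0])@base2world([0,0,P[2]],1,0,0))
for h,p in [(P[3],P[4]),(P[3],.2),(.45,.2),(.4,.2),(.3,.2),(.2,.2),(.1,.2),(.05,.2),(0,.2)]:
    w,U=pt(h,p); print(round(h,2),round(p,2),w.round(4),round(U,4))
w,_=pt(P[3],P[4]); units(w+[0,0,.035],R)
E
```

```text
0.51 0.11 [ 0.5175 -0.1341  0.1947] 0.1627
0.51 0.2 [ 0.5115 -0.1359  0.1856] 0.1689
0.45 0.2 [ 0.5054 -0.1377  0.1761] 0.1753
0.4 0.2 [ 0.5003 -0.1392  0.1672] 0.1806
0.3 0.2 [ 0.4915 -0.1418  0.1486] 0.1898
0.2 0.2 [ 0.4845 -0.1438  0.1293] 0.1971
0.1 0.2 [ 0.4793 -0.1453  0.1093] 0.2024
0.05 0.2 [ 0.4775 -0.1459  0.0991] 0.2043
0 0.2 [ 0.4762 -0.1463  0.0888] 0.2057
t 2.25 pos [ 0.3987 -0.1689  0.3174] F [-0.5 -0.4  0.6]
dp [-0.3097 -0.0027  0.219 ] rot [ 0.0011 -0.0003  0.0016]
```

Request:
arm_command(
  plan=[
    {"dp":[-0.06,0,0],"delta_rot":[0,0,0.001],"gripper":-1},
    {"dp":[-0.15,0,0.02],"delta_rot":[0,0,0.001],"gripper":-1},
    {"dp":[-0.23,-0.002,0.06],"delta_rot":[0.001,0,0.0015],"gripper":-1},
    {"dp":[-0.29,-0.003,0.12],"delta_rot":[0.001,0,0.0015],"gripper":-1},
    {"dp":[-0.31,-0.003,0.18],"delta_rot":[0.001,0,0.0015],"gripper":-1},
    {"dp":[-0.31,-0.003,0.21],"delta_rot":[0.001,0,0.0015],"gripper":-1},
    {"dp":[-0.31,-0.003,0.22],"delta_rot":[0.001,0,0.0015],"gripper":-1},
    {"dp":[-0.31,-0.003,0.22],"delta_rot":[0.001,0,0.0015],"gripper":-1},
  ],
)

```text
time: 3.25
eef_pos: [0.5176, -0.1345, 0.2302]
eef_rot: [0.0, -0.142, 0.99, -0.0]
wrist_force: [0.9, 0.0, 1.0]
opening: 0.0
```

```bash
python3 - <<'E'
from go import *
import cv2
P=np.load("P.npy"); o,p,Rt=tool(); print(p,o["time"],o["wrist_force"].round(2))
a=r.camera("scene")[:,:,::-1]; b=r.camera("top")[:,:,::-1]
cv2.imwrite("pics/s3f.png",a);cv2.imwrite("pics/t3f.png",b)
x=cv2.resize(a[150:290,215:345],(520,560),interpolation=cv2.INTER_CUBIC)
cv2.imwrite("pics/s3.png",x)
cv2.imwrite("pics/t3.png",cv2.resize(b[130:250,240:370],None,fx=4,fy=4,interpolation=cv2.INTER_CUBIC))
E
```

```text
[ 0.51756521 -0.13446453  0.23023111] 3.25 [0.95 0.05 1.02]
```

View pics/s3.png

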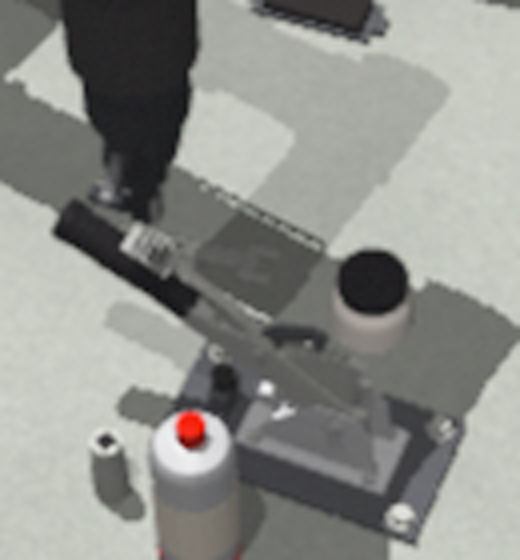

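View pics/t3.png

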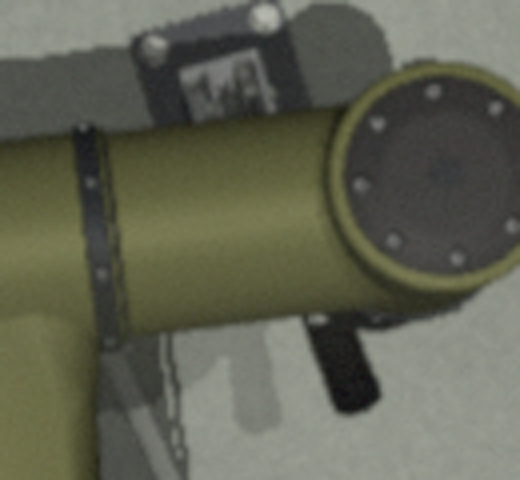

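The tip stands over the plate: plate at about (150,245) in the enlarged scene view, tip at (140,215). Now I press down slowly.

Request:
arm_command(
  plan=[
    {"dp":[0,0,0.02],"delta_rot":[0,0,0],"gripper":-1},
    {"dp":[0,0,0.045],"delta_rot":[0,0,0],"gripper":-1},
    {"dp":[0,0,0.06],"delta_rot":[0,0,0],"gripper":-1},
    {"dp":[0.002,0,0.07],"delta_rot":[0,0,0],"gripper":-1},
    {"dp":[0.005,0,0.08],"delta_rot":[0,0,0],"gripper":-1},
    {"dp":[0.008,0,0.09],"delta_rot":[0,0,0],"gripper":-1},
    {"dp":[0.012,0,0.1],"delta_rot":[0,0,0],"gripper":-1},
    {"dp":[0.015,0,0.108],"delta_rot":[0,0,0],"gripper":-1},
  ],
)

```text
time: 4.35
eef_pos: [0.512, -0.1365, 0.1878]
eef_rot: [0.001, -0.142, 0.99, -0.0]
wrist_force: [-1.0, -0.9, 4.8]
opening: -0.0002
```

```bash
python3 - <<'E'
from go import *
import cv2
o,p,Rt=tool(); print(p,o["time"],o["wrist_force"].round(2))
a=r.camera("scene")[:,:,::-1]
cv2.imwrite("pics/s4.png",cv2.resize(a[150:290,215:345],(520,560),interpolation=cv2.INTER_CUBIC))
E
```

```text
[ 0.51198567 -0.13646679  0.18783468] 4.35 [-0.98 -0.91  4.78]
```

View pics/s4.png

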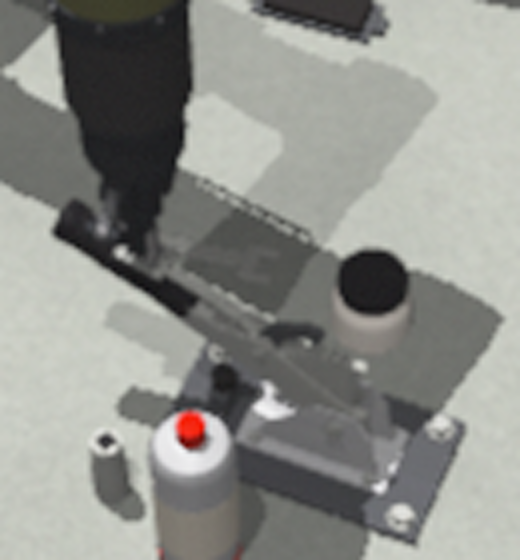

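The plate is down with 4.8 N on it, so the pawl is near fully pressed, and the lever is still up. I continue along the arc about the main pivot.

Request:
arm_command(
  plan=[
    {"dp":[0.003,0,0.006],"delta_rot":[0,0,0],"gripper":-1},
    {"dp":[0.006,0,0.012],"delta_rot":[0,0,0],"gripper":-1},
    {"dp":[0.013,0,0.022],"delta_rot":[0,0,0],"gripper":-1},
    {"dp":[0.021,0,0.034],"delta_rot":[0,0,0],"gripper":-1},
    {"dp":[0.029,0,0.046],"delta_rot":[0,0,0],"gripper":-1},
    {"dp":[0.036,0,0.06],"delta_rot":[0,0,0],"gripper":-1},
    {"dp":[0.042,0,0.074],"delta_rot":[0,0,0],"gripper":-1},
    {"dp":[0.048,0,0.086],"delta_rot":[0,0,0],"gripper":-1},
  ],
)

```text
time: 5.4
eef_pos: [0.4937, -0.142, 0.154]
eef_rot: [0.001, -0.142, 0.99, -0.001]
wrist_force: [-1.5, 1.4, 7.5]
opening: -0.0
```

```bash
python3 - <<'E'
from go import *
import cv2
o,p,Rt=tool(); print(p,o["time"],o["wrist_force"].round(2))
a=r.camera("scene")[:,:,::-1]
cv2.imwrite("pics/s5.png",cv2.resize(a[150:290,215:345],(520,560),interpolation=cv2.INTER_CUBIC))
E
```

```text
[ 0.49370881 -0.142       0.15399357] 5.4 [-1.53  1.38  7.5 ]
```

View pics/s5.png

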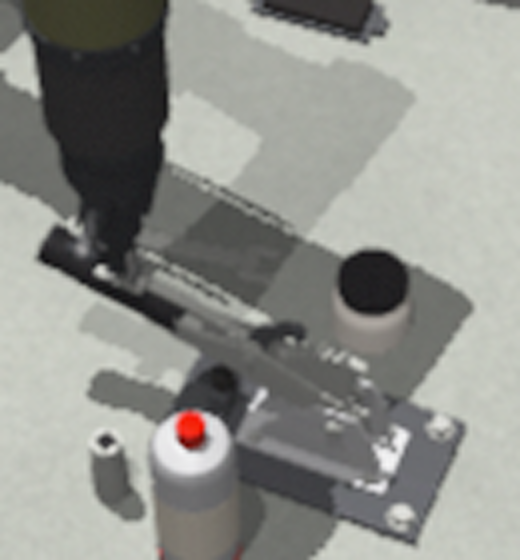

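The lever is moving at 7.5 N with the pawl free, matching the stated 8 N. I continue.

Request:
arm_command(
  plan=[
    {"dp":[0.005,0,0.012],"delta_rot":[0,0,0],"gripper":-1},
    {"dp":[0.01,0,0.026],"delta_rot":[0,0,0],"gripper":-1},
    {"dp":[0.016,0,0.04],"delta_rot":[0,0,0],"gripper":-1},
    {"dp":[0.021,0,0.054],"delta_rot":[0,0,0],"gripper":-1},
    {"dp":[0.026,0,0.068],"delta_rot":[0,0,0],"gripper":-1},
    {"dp":[0.03,0,0.082],"delta_rot":[0,0,0],"gripper":-1},
    {"dp":[0.034,0,0.096],"delta_rot":[0,0,0],"gripper":-1},
    {"dp":[0.037,0,0.109],"delta_rot":[0,0,0],"gripper":-1},
  ],
)

```text
time: 6.45
eef_pos: [0.4796, -0.1462, 0.1105]
eef_rot: [0.002, -0.142, 0.99, -0.001]
wrist_force: [-2.5, 1.0, 8.6]
opening: -0.0001
```

```bash
python3 - <<'E'
from go import *
import cv2
o,p,Rt=tool(); print(p,o["time"],o["wrist_force"].round(2))
a=r.camera("scene")[:,:,::-1]
cv2.imwrite("pics/s6.png",cv2.resize(a[150:290,215:345],(520,560),interpolation=cv2.INTER_CUBIC))
E
```

```text
[ 0.47962003 -0.14623039  0.11047957] 6.45 [-2.46  1.03  8.55]
```

View pics/s6.png

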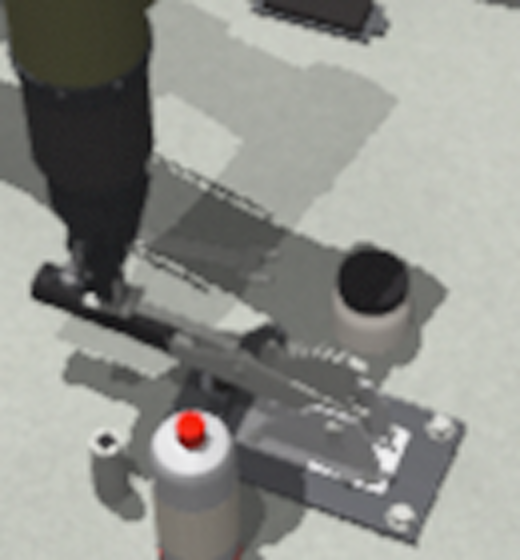

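Request:
arm_command(
  plan=[
    {"dp":[0.002,0,0.01],"delta_rot":[0,0,0],"gripper":-1},
    {"dp":[0.004,0,0.018],"delta_rot":[0,0,0],"gripper":-1},
    {"dp":[0.005,0,0.025],"delta_rot":[0,0,0],"gripper":-1},
    {"dp":[0.006,0,0.03],"delta_rot":[0,0,0],"gripper":-1},
    {"dp":[0.007,0,0.034],"delta_rot":[0,0,0],"gripper":-1},
    {"dp":[0.007,0,0.037],"delta_rot":[0,0,0],"gripper":-1},
    {"dp":[0.008,0,0.04],"delta_rot":[0,0,0],"gripper":-1},
    {"dp":[0.008,0,0.042],"delta_rot":[0,0,0],"gripper":-1},
  ],
)

```text
time: 7.5
eef_pos: [0.4766, -0.1471, 0.0936]
eef_rot: [0.002, -0.142, 0.99, -0.001]
wrist_force: [-2.7, 0.2, 6.5]
opening: -0.0
```

Not on the stop yet (6.5 N). I creep on in 0.4 mm steps.

Request:
arm_command(
  plan=[
    {"dp":[0,0,0.001],"delta_rot":[0,0,0],"gripper":-1},
    {"dp":[0,0,0.002],"delta_rot":[0,0,0],"gripper":-1},
    {"dp":[0.001,0,0.003],"delta_rot":[0,0,0],"gripper":-1},
    {"dp":[0.001,0,0.004],"delta_rot":[0,0,0],"gripper":-1},
    {"dp":[0.001,0,0.005],"delta_rot":[0,0,0],"gripper":-1},
    {"dp":[0.001,0,0.006],"delta_rot":[0,0,0],"gripper":-1},
    {"dp":[0.001,0,0.007],"delta_rot":[0,0,0],"gripper":-1},
    {"dp":[0.001,0,0.008],"delta_rot":[0,0,0],"gripper":-1},
  ],
)

```text
time: 8.5
eef_pos: [0.4763, -0.1472, 0.091]
eef_rot: [0.002, -0.143, 0.99, -0.001]
wrist_force: [-1.8, 0.8, 6.1]
opening: 0.0001
```

Request:
arm_command(
  plan=[
    {"dp":[0,0,0.001],"delta_rot":[0,0,0],"gripper":-1},
    {"dp":[0,0,0.002],"delta_rot":[0,0,0],"gripper":-1},
    {"dp":[0,0,0.003],"delta_rot":[0,0,0],"gripper":-1},
    {"dp":[0,0,0.004],"delta_rot":[0,0,0],"gripper":-1},
    {"dp":[0,0,0.005],"delta_rot":[0,0,0],"gripper":-1},
    {"dp":[0,0,0.006],"delta_rot":[0,0,0],"gripper":-1},
    {"dp":[0,0,0.007],"delta_rot":[0,0,0],"gripper":-1},
    {"dp":[0,0,0.008],"delta_rot":[0,0,0],"gripper":-1},
  ],
)

```text
time: 9.5
eef_pos: [0.4763, -0.1474, 0.0897]
eef_rot: [0.003, -0.143, 0.99, -0.001]
wrist_force: [-7.8, 2.6, 13.9]
opening: -0.0001
```

```bash
python3 - <<'E'
from go import *
import cv2
o,p,Rt=tool(); print(p,o["time"],o["wrist_force"].round(2))
a=r.camera("scene")[:,:,::-1]
cv2.imwrite("pics/s7.png",cv2.resize(a[150:290,215:345],(520,560),interpolation=cv2.INTER_CUBIC))
E
```

```text
[ 0.47632488 -0.14739183  0.08971301] 9.5 [-7.81  2.57 13.86]
```

View pics/s7.png

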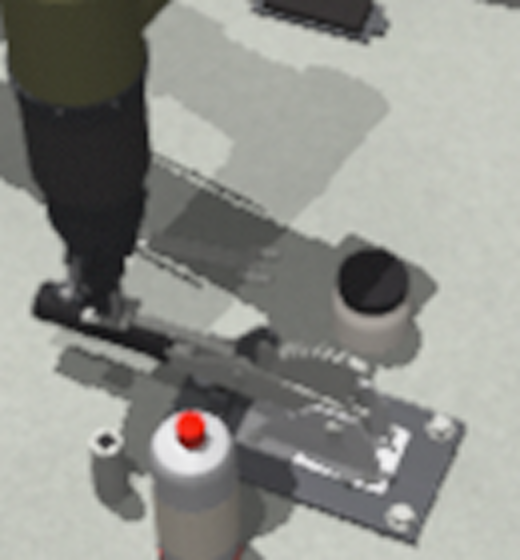

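The force has risen to 14 N, which suggests the stop. I check the lever angle against the model for a level lever.

```bash
python3 - <<'E'
from go import *
import cv2
P=np.load("P.npy"); c=r.calibration("scene")
a=r.camera("scene")[:,:,::-1].copy()
b=cv2.resize(a[210:260,215:280],None,fx=10,fy=10,interpolation=cv2.INTER_CUBIC)
for h,col in ((0,(0,255,0)),(.05,(0,0,255)),(.1,(255,0,0))):
    Q=P.copy();Q[3]=h
    for u,v in ((.272,-.0165),(.272,.0165),(.272,0),(.16,-.0165),(.086,0.016)):
        q=(proj(c,lever2world(Q,u,v))-[215,210]+.5)*10; cv2.circle(b,(int(q[0]),int(q[1])),4,col,-1)
cv2.imwrite("pics/s8.png",b); o,p,_=tool(); print(p,o["wrist_force"])
b2=r.camera("top")[:,:,::-1]; cv2.imwrite("pics/t8.png",cv2.resize(b2[130:250,240:370],None,fx=4,fy=4,interpolation=cv2.INTER_CUBIC))
E
```

```text
[ 0.47634769 -0.14737823  0.08978734] [-7.44496338  3.00558564 14.27254873]
```

View pics/s8.png

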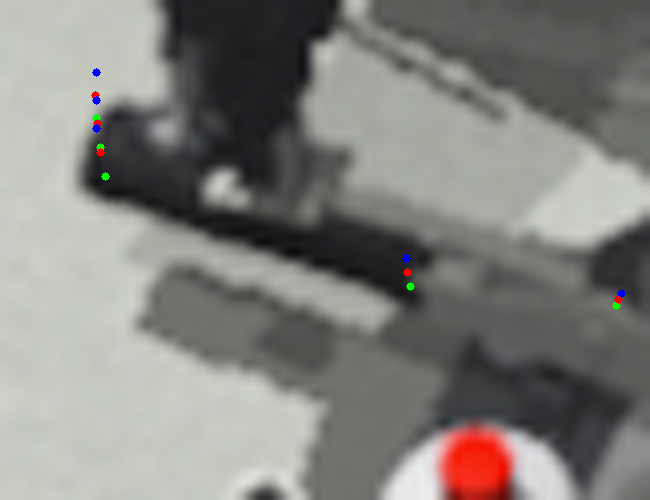

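The grip outline lies on the h = 0 marks (bottom edge at about (97,187) to (415,300)), so the lever is level. I make one small extra press to confirm the stop.

Request:
arm_command(
  plan=[
    {"dp":[0.002,0,0.003],"delta_rot":[0,0,0],"gripper":-1},
    {"dp":[0.002,0,0.005],"delta_rot":[0,0,0],"gripper":-1},
    {"dp":[0.003,0,0.006],"delta_rot":[0,0,0],"gripper":-1},
    {"dp":[0.003,0,0.007],"delta_rot":[0,0,0],"gripper":-1},
    {"dp":[0.003,0,0.008],"delta_rot":[0,0,0],"gripper":-1},
    {"dp":[0.003,0,0.008],"delta_rot":[0,0,0],"gripper":-1},
    {"dp":[0.003,0,0.008],"delta_rot":[0,0,0],"gripper":-1},
    {"dp":[0.003,0,0.008],"delta_rot":[0,0,0],"gripper":-1},
  ],
)

```text
time: 10.65
eef_pos: [0.4763, -0.1475, 0.0896]
eef_rot: [0.004, -0.143, 0.99, -0.001]
wrist_force: [-4.7, 5.3, 17.3]
opening: 0.0
```

The stop is confirmed: the tip no longer sinks and the force rises to 17 N. Now I let go straight up.

Request:
arm_command(
  plan=[
    {"dp":[0.001,0,-0.01],"delta_rot":[0,0,0],"gripper":-1},
    {"dp":[0.001,0,-0.025],"delta_rot":[0,0,0],"gripper":-1},
    {"dp":[0.001,0,-0.045],"delta_rot":[0,0,0],"gripper":-1},
    {"dp":[0.001,0,-0.075],"delta_rot":[0,0,0],"gripper":-1},
    {"dp":[0.001,0,-0.12],"delta_rot":[0,0,0],"gripper":-1},
    {"dp":[0.001,0,-0.2],"delta_rot":[0,0,0],"gripper":-1},
    {"dp":[0.001,0,-0.3],"delta_rot":[0,0,0],"gripper":-1},
    {"dp":[0.001,0,-0.4],"delta_rot":[0,0,0],"gripper":-1},
  ],
)

```text
time: 11.65
eef_pos: [0.474, -0.1475, 0.2514]
eef_rot: [0.004, -0.143, 0.99, -0.001]
wrist_force: [0.6, 0.3, 0.4]
opening: 0.0002
```

Request:
arm_command(
  plan=[
    {"dp":[0.06,-0.06,-0.05],"delta_rot":[0,0,0],"gripper":-1},
    {"dp":[0.12,-0.15,-0.1],"delta_rot":[0,0,0],"gripper":-1},
    {"dp":[0.15,-0.25,-0.1],"delta_rot":[0,0,0],"gripper":-1},
    {"dp":[0.15,-0.36,-0.1],"delta_rot":[0,0,0],"gripper":-1},
    {"dp":[0.15,-0.46,-0.1],"delta_rot":[0,0,0],"gripper":-1},
    {"dp":[0.15,-0.5,-0.1],"delta_rot":[0,0,0],"gripper":-1},
    {"dp":[0.15,-0.5,-0.1],"delta_rot":[0,0,0],"gripper":-1},
    {"dp":[0.15,-0.5,-0.1],"delta_rot":[0,0,0],"gripper":-1},
  ],
)

```text
time: 12.65
eef_pos: [0.4726, -0.3555, 0.2922]
eef_rot: [0.004, -0.143, 0.99, -0.001]
wrist_force: [0.4, 0.6, 0.4]
opening: 0.0002
```

```bash
cat > chk.py <<'E'
from go import *
import cv2
P=np.load("P.npy")
o,p,_=tool(); print(o["time"],p,o["wrist_force"])
for n,(x0,y0,w,h) in (("scene",(215,195,130,105)),("top",(240,125,130,120))):
    c=r.calibration(n); a=r.camera(n)[:,:,::-1].copy(); cv2.imwrite(f"pics/{n}9f.png",a)
    b=cv2.resize(a[y0:y0+h,x0:x0+w],None,fx=5,fy=5,interpolation=cv2.INTER_CUBIC); cv2.imwrite(f"pics/{n}9.png",b)
    for pa,col in ((0,(0,255,0)),(.2,(0,0,255))):
        Q=P.copy();Q[3]=0
        pts=[proj(c,lever2world(Q,*plate_uv(pa,.114+s),y)) for s,y in ((-.02,-.015),(-.02,.015),(.02,.015),(.02,-.015))]
        cv2.polylines(b,[((np.array(pts)-[x0,y0]+.5)*5).astype(int)],True,col,1)
    q=(proj(c,lever2world(Q,.272,0))-[x0,y0]+.5)*5; cv2.circle(b,tuple(int(t) for t in q),3,(255,255,0),-1)
    cv2.imwrite(f"pics/{n}9o.png",b)
E
python3 chk.py
```

```text
12.65 [ 0.47260806 -0.35553849  0.29224314] [0.4320444  0.63228583 0.44285922]
```

View pics/scene9o.png

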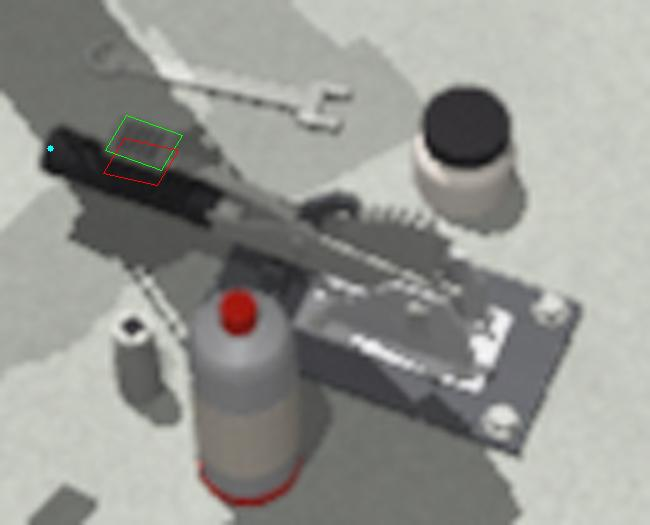

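View pics/top9o.png

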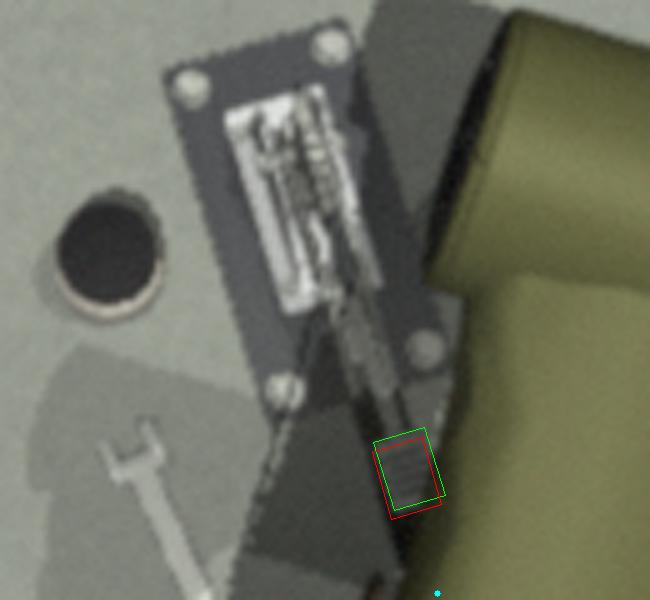

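View pics/scene9.png

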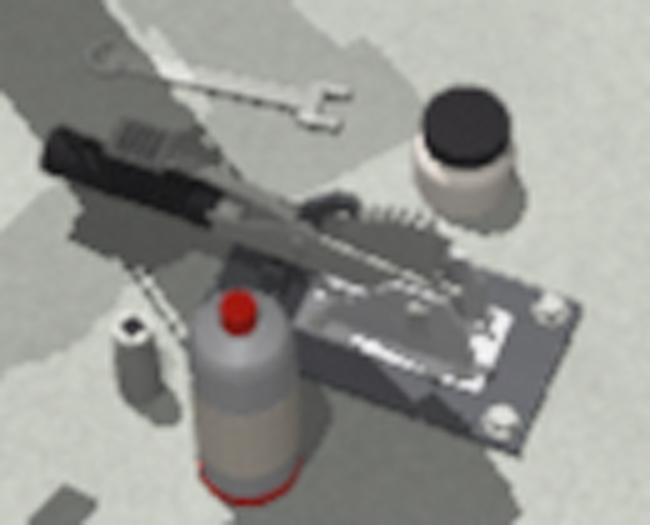

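The plate shows at about (115–180, 118–160), near the green outline (pawl 0) rather than the red. It is in the arm's shadow, so I move the arm away and look again with the wrist camera too.

Request:
arm_command(
  plan=[
    {"dp":[0.05,-0.1,0],"delta_rot":[0,0,0],"gripper":-1},
    {"dp":[0.1,-0.2,0],"delta_rot":[-0.03,0,0],"gripper":-1},
    {"dp":[0.1,-0.3,0],"delta_rot":[-0.06,0,0],"gripper":-1},
    {"dp":[0.1,-0.35,0],"delta_rot":[-0.1,0,0],"gripper":-1},
    {"dp":[0.1,-0.35,0],"delta_rot":[-0.15,0,0],"gripper":-1},
    {"dp":[0.1,-0.35,0],"delta_rot":[-0.2,0,0],"gripper":-1},
    {"dp":[0.1,-0.35,0],"delta_rot":[-0.2,0,0],"gripper":-1},
    {"dp":[0.1,-0.35,0],"delta_rot":[-0.2,0,0],"gripper":-1},
  ],
)

```text
time: 13.75
eef_pos: [0.4727, -0.4987, 0.2915]
eef_rot: [-0.04, -0.138, 0.942, 0.303]
wrist_force: [-0.4, 0.8, 0.8]
opening: -0.0001
```

```bash
python3 chk.py; python3 - <<'E'
from station import r
import cv2
cv2.imwrite("pics/w10.png",r.camera("wrist")[:,:,::-1])
a=cv2.imread("pics/scene9f.png"); cv2.imwrite("pics/s10.png",cv2.resize(a[212:247,220:265],None,fx=14,fy=14,interpolation=cv2.INTER_CUBIC))
E
```

```text
13.75 [ 0.47272613 -0.49868362  0.29153438] [-0.42433635  0.79839819  0.77661745]
```

View pics/w10.png

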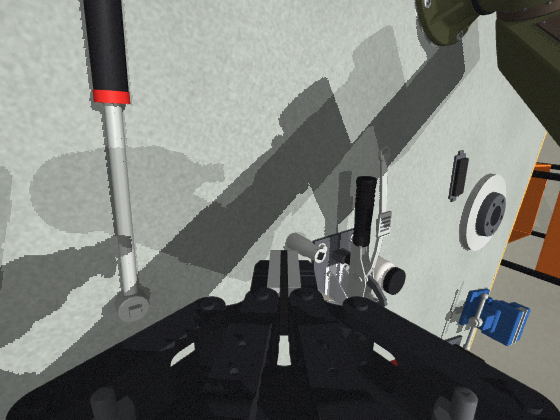

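View pics/scene9o.png

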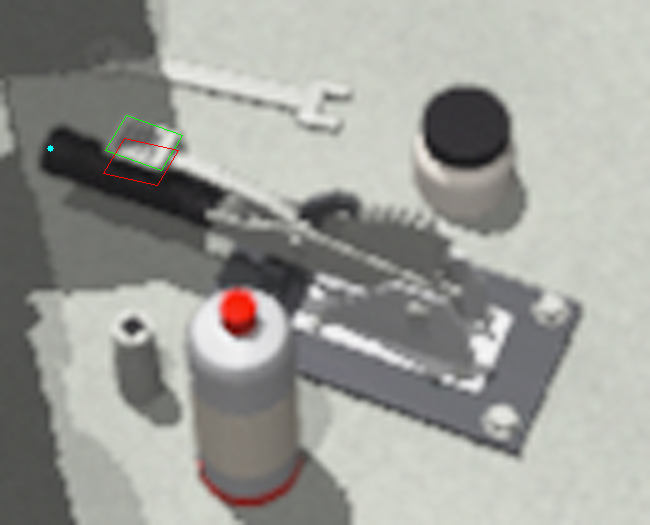

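View pics/top9o.png

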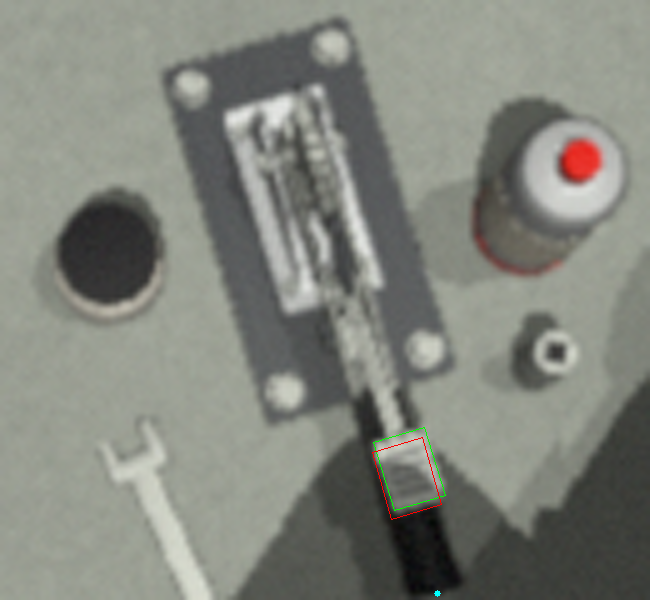

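Both overlays lie on the green outline (pawl ≈ 0). The wrist view shows the lever side-on at about (367,180)–(355,270), with the plate at (384,225). I check that numerically.

```bash
python3 - <<'E'
from go import *
import cv2
P=np.load("P.npy"); c=r.calibration("wrist"); a=cv2.imread("pics/w10.png")
x0,y0=320,160; b=cv2.resize(a[y0:315,x0:430],None,fx=5,fy=5,interpolation=cv2.INTER_CUBIC)[:600]
b=cv2.resize(a[y0:280,x0:430],None,fx=5,fy=5,interpolation=cv2.INTER_CUBIC)
Q=P.copy();Q[3]=0
for pa,col in ((0,(0,255,0)),(.05,(255,0,255)),(.1,(255,0,0)),(.2,(0,0,255))):
    pts=[proj(c,lever2world(Q,*plate_uv(pa,.114+s),y)) for s,y in ((-.02,-.015),(-.02,.015),(.02,.015),(.02,-.015))]
    cv2.polylines(b,[((np.array(pts)-[x0,y0]+.5)*5).astype(int)],True,col,1)
for h,col in ((0,(255,255,0)),(.03,(0,255,255)),(.1,(0,0,255))):
    Q[3]=h
    for u,v in ((.272,.0165),(.272,-.0165),(.146,-.0165)):
        q=(proj(c,lever2world(Q,u,v))-[x0,y0]+.5)*5; cv2.circle(b,tuple(int(t) for t in q),3,col,-1)
cv2.imwrite("pics/w11.png",b)
E
```

```text
(no output)
```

View pics/w11.png

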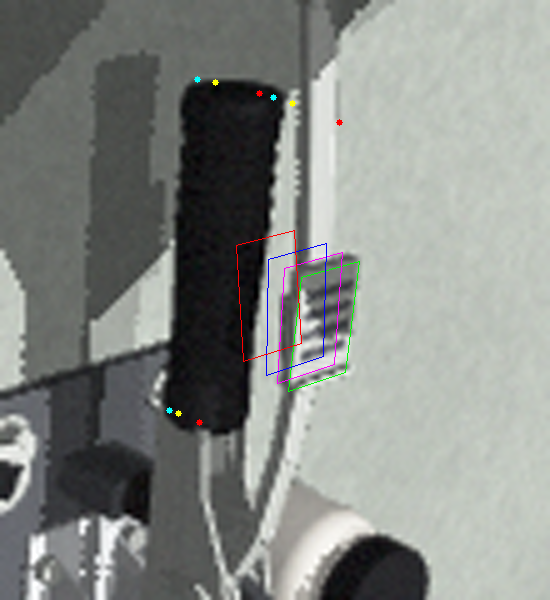

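The side view agrees: the grip edges fall on the h = 0 marks and the ribbed plate on the pawl = 0 outline. The parts stand where they were, so I hand in.

```bash
python3 -c "
from station import r
print(r.sign_off()); print(r.observe()['time'])"
```

```text
the job is handed in; nothing more can be done
None
the job is handed in; nothing more can be done
```

The handbrake is off, and I handed the job in at about 14 s. The hand-in reports no verdict, so what follows is from my own checks.

**What I did:** I found the unit by fitting its known shape to the scene and top pictures. The lever was at about 0.51 rad and the pawl about 0.11 rad up a tooth. With the fingers shut, I pressed the thumb plate to about 5 N, which freed the pawl. I then followed the lever's arc down at about 6–9 N and met the rubber stop. The most force read there was about 17 N vertical and 19 N in all. Last, I released straight up and moved the arm away.

**Last checks:** The wrist, scene and top views match the model with the lever level (about 0 rad) and the plate sprung back up (pawl about 0, clearly under 0.05). In the final pictures the can, socket, jar and spanner look unmoved by eye. I did not measure them, or separately check the disc, torque wrench and brake block, but the arm kept clear of them. The wrist force was at noise level (about 1 N), so the robot was touching nothing.

**Disagreements:**
- One plate corner in the first fit was off by about 4 pixels. It is partly hidden behind the lever and was probably misread.
- The grip end sat 1–2 pixels off in the scene view.

The lever and pawl angles come from the pictures, not from any joint reading.

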